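# Seat a steel bar against the end stop of a tool grinder's V-rest

## Task

Two V-rests stand on the grinder's bench, each with a round steel bar lying in its groove. On the rest that has an end stop (the upright plate with the brass screw behind it), push the bar along the groove until its end touches the stop. Keep the bar down in its groove, leave it there, and do not disturb the bar in the other rest.

Things in the scene. Friction and masses are not known exactly. Their poses are not given: they have to be found in the camera images.
- bar_center (a point): Centre of the bar to push: a plain round bright steel bar, 24 mm in diameter, 100 mm long, about 0.35 kg, in the V-groove of the rest with the end stop, 39 mm above the table (the bar's top at 51 mm). Its x axis runs along the bar, which may roll about it. It starts with its end 35 to 85 mm short of the stop and slides easily in the oiled groove (1 to 4 N).
- stop: End stop, fixed at the far end of its V-rest: an upright bright steel plate 10 mm thick, 56 mm wide, top 67 mm above the table, a brass thumbscrew behind it. Origin: middle of the face that the bar's end must touch, at the height of the bar's axis (39 mm above the table). x points level along the groove, away from the bar into the plate; y level across it; z up.
- stop_rest: V-rest that carries the end stop: a dark steel block fixed to the table, 250 mm long, 56 mm wide; flat top 33 mm above the table, so the bar stands 18 mm proud. 90-degree groove, 22 mm wide, 11 mm deep, open at the end away from the stop. Origin on the table under the groove, 100 mm before the stop's face; x along the groove to the stop; the block spans x = -120 to +130 mm.
- other_bar_center (a point): Centre of the bar to leave alone: the same kind of bar (24 mm by 100 mm), lying in the same kind of V-rest without an end stop. The x axis runs along the bar.
Not all that is in view belongs to the job. Leave any brown or green look-alike of the part that bears bar_center alone.

How it is judged:
By the outcome, as a careful person would: the job done as asked, in the order asked, and still so for the second after the job is handed in, with the robot touching nothing.
It also fails if it takes over 27 s, if anything falls off the work surface, if the arm or the gripper's body presses on something with over 40 N, if the wrist force passes 120 N, or if a joint passes its speed limit or range.

## Robot

A 6-joint arm with a two-finger parallel gripper is mounted at the origin on the work surface. World frame = base frame: x ahead of the robot, y to its left, z up, the work surface at z = 0. Lengths are in mm, angles in rad, forces in N, time in s.
With the tool pointing down it reaches from about 275 to 1000 mm from the base axis. Payload 8.4 kg.
Tool frame: the origin (TCP) lies midway between the tips of the shut fingers; the grasp point (between the pads) lies 19 mm behind it; z points along the fingers, y is the line along which they close (so a half turn about z gives the same grasp; the last joint's range is limited). The gripper opens to 85 mm and grips with 20 to 120 N. Pads are 22 mm wide; open, the fingers measure 114 mm over their backs; the gripper's body (76 mm by 85 mm) begins 54 mm behind the grasp point. The pads swing forward as they close: fully open they stand 13 mm farther back than shut.
Start: joints at [-1.111, 0.353, 1.633, -0, 1.155, -0.002], TCP at [278.474, -559.536, 231.281] pointing down, gripper open.
Joint ranges: [-2.63, 2.63], [-0.92, 2.1], [0.06, 2.66], [-1.3, 4.44], [0, 2.69], [-3.02, 3.02]. Speed limits (rad/s): [2.22, 2.22, 2.79, 3.14, 3.14, 3.14].

## Interface

Orientations are given as [roll, pitch, yaw] about the fixed x, y, z axes, in that order (R = Rz(yaw) Ry(pitch) Rx(roll)).
In Python, from rig import r gives the robot as it stands.
- The arm moves only by the shell command python3 -m inch 'ROWS' [OPENING] [FORCE]. ROWS is JSON, a list that holds one entry, the list of rows, each a list of 6 numbers: the shift along the tool's x, y, z scaled (see below), then the turn, a rotation vector about the tool's x, y, z scaled (see below). In form: [[[tx, ty, tz, wx, wy, wz], ...]]. A call has 1 to 8 rows; each row is the pose to reach, as a shift and turn from the pose commanded when the call began, along the tool's axes at that moment, turning the shorter way round; what a row does not reach only later rows make up. The controller multiplies each number of a shift by 20 cm and each number of a turn by pi rad. A row lasts 1/12 s, in which the tool goes at most 41.7 mm and 7.16 degrees, less where a joint would pass 70% of its speed; a pose out of reach is approached as far as the arm can. A call with a number of a shift or a turn outside -1 to 1 is refused whole. A call with a gripper value outside its range is refused whole. OPENING is the gripper's target within -1 to 1 (fully open at 1, half-way at 0, shut at -1), set as the call begins (- or left out, the last holds). The fingers move at their own pace and stop on an object; FORCE is the grip in N (left out, the last holds). Time passes only in rows, so rows that repeat a pose let the fingers close. It gives the time, the measured TCP pose, the force, the opening and the grip force at its end, in the units of the state.
- r.sense(): the state, without advancing time (a new reading comes with each control period).
- r.grab_frame(name): name is "scene" or "top"; returns the picture (384x512x3 uint8, red, green, blue); there is no depth.
- r.camera_info(name): a dict with "K" (3x3 intrinsics, pixels), "rvec" (rotation vector, rad) and "tvec" (3), from world to camera coordinates, as OpenCV has them. Camera axes: x right, y down, z forward; pixel columns grow to the right and rows downward; lengths in mm; the calibration is good to about 2 mm. A picture is of the moment at which its call begins. camera_info takes no time and is no camera call.
- r.sign_off(): hands the job in; it is judged then, once.
The state is a dict: "clock": time; "qpos": joint angles; "qvel": joint speeds; "joint_efforts": joint torques, N m; "eef_pos": TCP position; "tcp_rot": TCP orientation; "contact_force": force on the tool from outside, world axes, zero at the start; "wrist_torque": the same for the moment, N m; "opening": opening from 0.0 (shut) to 1.0 (fully open); "grasp_force": force on a finger pad.
Only numpy, scipy, OpenCV 4.12 (cv2) and the standard library are available. Lean on these libraries where they do the work, as an engineer would, in place of code of your own. Each camera call takes 0.05 s, during which the arm holds its last target. There are 200 camera calls.

## Working session

There is one attempt and no reset: what is moved stays moved. The work goes in short steps, Python scripts to look and compute and a shell command to move; the robot and the scene stay as the last step left them, time stands still between calls to the robot, and variables do not carry over. Pictures are saved under pics/ and viewed, at most 10 in all, crops included, and the job is handed in when it is done.

```bash
mkdir -p pics; python3 - <<'E'
from rig import r
import cv2
for n in("scene","top"):
    im=r.grab_frame(n); cv2.imwrite(f"pics/{n}0.png",cv2.resize(im[:,:,::-1],(800,600),interpolation=cv2.INTER_CUBIC)); print(n,r.camera_info(n))
print(r.sense())
E
```

```text
scene {'K': array([[419.85027685,   0.        , 256.11021084],
       [  0.        , 419.85027685, 191.10847156],
       [  0.        ,   0.        ,   1.        ]]), 'rvec': array([ 1.95518086,  1.84754876, -0.54991813]), 'tvec': array([-4.49305680e-01, -4.16802709e+02,  1.28535540e+03])}
top {'K': array([[475.86622901,   0.        , 256.34405858],
       [  0.        , 475.86622901, 192.56736762],
       [  0.        ,   0.        ,   1.        ]]), 'rvec': array([ 2.20951703, -2.17893294,  0.06542845]), 'tvec': array([ -25.01402521,  547.69357155, 1008.17081729])}
{'clock': 0.1, 'qpos': array([-1.11141751e+00,  3.53612982e-01,  1.63410080e+00,  2.01598942e-05,
        1.15522158e+00, -2.39395603e-03]), 'qvel': array([ 0.0008668 ,  0.00014578, -0.00185389, -0.00168213,  0.00015778,
        0.000254  ]), 'joint_efforts': array([ 1.27987814e-04, -6.06359267e+01, -3.42820644e+01, -1.13520130e-04,
        3.94924369e-03, -1.48048775e-05]), 'eef_pos': array([ 278.26437211, -559.12192327,  230.59791272]), 'tcp_rot': array([-3.14024999e+00, -2.16473656e-05,  4.61764603e-01]), 'contact_force': array([-0.04432921,  0.07961204,  0.26349868]), 'wrist_torque': array([ 6.84656095e-03, -9.21411465e-03, -5.14454699e-05]), 'grasp_force': 0.0, 'opening': 0.9993054860210301}
```

View pics/scene0.png

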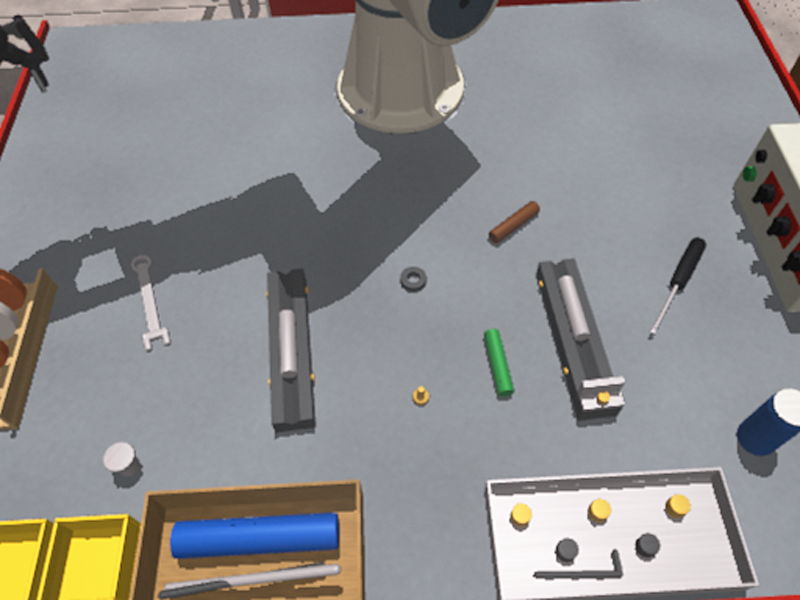

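View pics/top0.png

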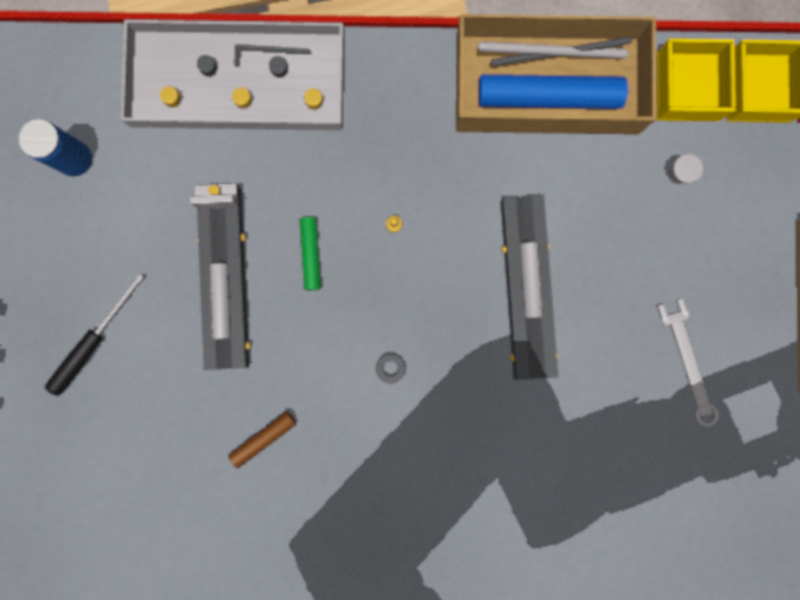

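Each view shows two V-rests:
- The rest with the stop plate and brass screw is at top (222,280) and scene (580,340). Its bright bar is at top (220,300).
- The other rest, at top (530,285), has no stop. The green bar (310,252) and brown bar (262,438) are look-alikes.

The target is the bar at top (220,300). I'll confirm it in an enlarged crop.

```bash
python3 - <<'E'
import cv2
from rig import r
im=r.grab_frame("top")[110:242,100:200,::-1]
cv2.imwrite("pics/crop1.png",cv2.resize(im,None,fx=4.5,fy=4.5,interpolation=cv2.INTER_CUBIC))
E
```

```text
(no output)
```

View pics/crop1.png

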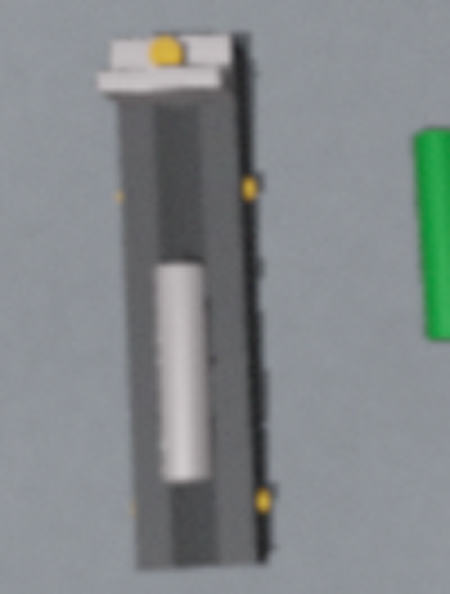

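The crop confirms it: a bright bar with ends at crop (180,264) and (186,481), and the stop plate's front top edge at about (100,90)-(220,87). The top-face edges of the rest run (120,103)-(137,570) and (237,97)-(257,563).

```bash
cat > h.py <<'E'
import numpy as np, cv2
from rig import r
from scipy.spatial.transform import Rotation as Ro
def w(n,u,v,z):
    c=r.camera_info(n);R=cv2.Rodrigues(c["rvec"])[0];C=-R.T@c["tvec"]
    d=R.T@np.linalg.inv(c["K"])@[u,v,1];return C+d*(z-C[2])/d[2]
crop=lambda x,y,z:w("top",100+(x+.5)/4.5-.5,110+(y+.5)/4.5-.5,z)
sc=lambda x,y,z:w("scene",(x+.5)*.64-.5,(y+.5)*.64-.5,z)
def to(p,rot=None):  # shift/turn from present pose in row units
    s=r.sense();R=Ro.from_euler("xyz",s["tcp_rot"])
    return (R.inv().apply(np.array(p)-s["eef_pos"])/200).round(4), (None if rot is None else ((R.inv()*rot).as_rotvec()/np.pi).round(4))
E
python3 - <<'E'
from h import *
np.set_printoptions(precision=1,suppress=True)
for a in[(120,103,33),(137,570,33),(237,97,33),(257,563,33),(180,264,49),(186,481,49),(100,90,67),(220,87,67)]:print(a,crop(*a))
print("scene near bar end",sc(568,277,51),sc(583,339,48),"stop top front", sc(583,381,67),sc(623,377,67))
c=r.camera_info("top");print(-cv2.Rodrigues(c["rvec"])[0].T@c["tvec"])
E
```

```text
(120, 103, 33) [671.1 261.1  33. ]
(137, 570, 33) [451.3 246.8  33. ]
(237, 97, 33) [674.8 205.9  33. ]
(257, 563, 33) [455.3 190.9  33. ]
(180, 264, 49) [593.4 226.8  49. ]
(186, 481, 49) [493.  221.2  49. ]
(100, 90, 67) [670.8 261.1  67. ]
(220, 87, 67) [673.  206.4  67. ]
scene near bar end [501.3 225.1  51. ] [605.2 227.3  48. ] stop top front [678.1 208.4  67. ] [675.4 262.4  67. ]
[ 490.2  -14.6 1037.6]
```

Groove yaw is about 0.066 rad and the stop face centre is near (672,233.5). The bar's near end is near (493,221.5), which leaves a gap of about 78 mm. I'll shut the fingers, align the tool and travel over high.

```bash
python3 -m inch '[[[0.6375,-0.765,0,0,0,0.126],[0.6375,-0.765,0,0,0,0.126],[0.6375,-0.765,0,0,0,0.126],[0.6375,-0.765,0,0,0,0.126],[0.6375,-0.765,0,0,0,0.126],[0.6375,-0.765,0,0,0,0.126]]]' -1 40
python3 -m inch '[[[0.295,-0.955,0,0,0,0],[0.295,-0.955,0,0,0,0],[0.295,-0.955,0,0,0,0],[0.295,-0.955,0,0,0,0],[0.295,-0.955,0,0,0,0],[0.295,-0.955,0,0,0,0]]]'
python3 -m inch '[[[0.295,-0.955,0,0,0,0],[0.295,-0.955,0,0,0,0],[0.295,-0.955,0,0,0,0],[0.295,-0.955,0,0,0,0],[0.295,-0.955,0,0,0,0],[0.295,-0.955,0,0,0,0]]]'
python3 -c "
from h import *
print(to([460,219.4,120],Ro.from_euler('xyz',[np.pi,0,.066])))"
```

```text
clock: 0.65
eef_pos: [324.4, -360.5, 230.8]
tcp_rot: [-3.138, 0.001, 0.068]
contact_force: [0.3, -0.3, -0.3]
opening: 0.146
grasp_force: 0.0
clock: 1.15
eef_pos: [371.2, -167.0, 231.2]
tcp_rot: [-3.14, -0.0, 0.069]
contact_force: [-0.3, -0.3, 0.7]
opening: 0.003
grasp_force: 0.0
clock: 1.65
eef_pos: [418.7, 27.3, 231.6]
tcp_rot: [-3.14, -0.002, 0.07]
contact_force: [0.3, 0.1, -0.1]
opening: -0.002
grasp_force: 0.0
(array([ 0.272 , -0.943 ,  0.5598]), array([-0.0005, -0.0005,  0.0011]))
```

```bash
python3 -m inch '[[[0.272,-0.943,0,0,0,0.001],[0.272,-0.943,0,0,0,0.001],[0.272,-0.943,0,0,0,0.001],[0.272,-0.943,0.3,0,0,0.001],[0.272,-0.943,0.56,0,0,0.001],[0.272,-0.943,0.76,0,0,0.001],[0.272,-0.943,0.76,0,0,0.001],[0.272,-0.943,0.76,0,0,0.001]]]'
python3 - <<'E'
from h import *
for n,(a,b) in {"top":((110,80),(270,230)),"scene":((150,320),(280,430))}.items():
    im=r.grab_frame(n)[a[0]:a[0]+130,a[1]-0:a[1]+120,::-1] if n=="top" else r.grab_frame(n)[140:280,310:430,::-1]
    cv2.imwrite(f"pics/{n}2.png",cv2.resize(im,None,fx=4,fy=4,interpolation=cv2.INTER_CUBIC))
print(to([462,219.6,37],Ro.from_euler('xyz',[np.pi,0,.066])))
E
```

```text
clock: 2.32
eef_pos: [456.1, 213.8, 73.5]
tcp_rot: [3.138, 0.008, 0.064]
contact_force: [-0.8, -0.7, -0.3]
opening: 0.0
grasp_force: 0.0
(array([ 0.0232, -0.0278,  0.2034]), array([ 0.0006,  0.0014, -0.0009]))
```

View pics/scene2.png

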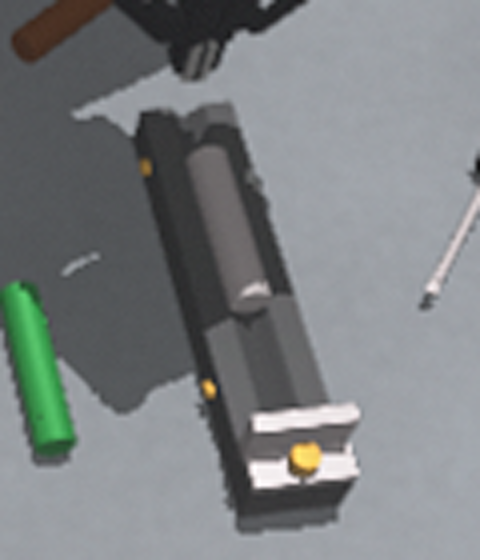

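The scene crop shows the fingers at (195,65), behind the bar's near end at (210,150), with the groove and stop face clear. The arm is still settling, so I'll go down gently.

```bash
python3 -m inch '[[[0,0,0,0,0,0],[0,0,0,0,0,0],[0,0,0,0,0,0]]]'
python3 - <<'E'
from h import *
print(to([462,219.6,37.5],Ro.from_euler('xyz',[np.pi,0,.066])))
E
```

```text
clock: 2.67
eef_pos: [460.4, 214.9, 81.6]
tcp_rot: [-3.14, -0.004, 0.062]
contact_force: [-0.9, -0.7, -0.3]
opening: 0.001
grasp_force: 0.0
(array([ 0.0087, -0.0226,  0.2204]), array([-0.0004, -0.0011, -0.0013]))
```

```bash
python3 -m inch '[[[0.009,-0.022,0.08,0,0,-0.001],[0.009,-0.022,0.16,0,0,-0.001],[0.009,-0.022,0.2,0,0,-0.001],[0.009,-0.022,0.2,0,0,-0.001],[0.009,-0.022,0.2,0,0,-0.001],[0.009,-0.022,0.2,0,0,-0.001]]]'
python3 - <<'E'
from h import *
im=r.grab_frame("scene")[140:280,310:430,::-1]
cv2.imwrite("pics/scene3.png",cv2.resize(im,None,fx=4,fy=4,interpolation=cv2.INTER_CUBIC))
print(to([462,219.6,37.5],Ro.from_euler('xyz',[np.pi,0,.066])),r.sense()["eef_pos"])
E
```

```text
clock: 3.17
eef_pos: [461.0, 219.6, 40.3]
tcp_rot: [-3.141, -0.001, 0.066]
contact_force: [0.2, -0.0, -0.0]
opening: -0.002
grasp_force: 0.0
(array([0.0047, 0.0007, 0.014 ]), array([-0.0002, -0.0005, -0.0001])) [461.04154817 219.67335602  40.30504213]
```

View pics/scene3.png

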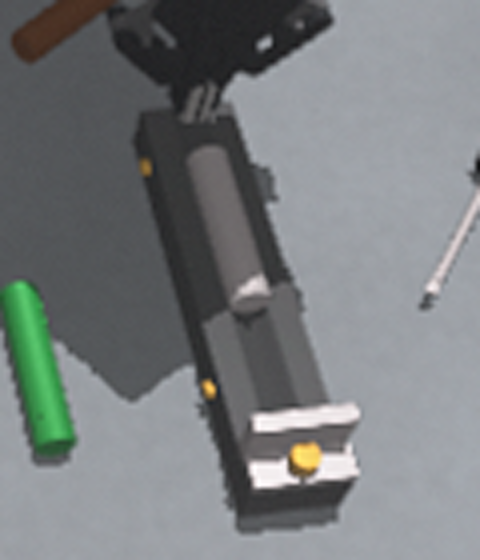

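Fingers at (205,105) are centred over the groove behind the bar end (207,150). I'll lower them 2.5 mm and push along the groove.

```bash
python3 -m inch '[[[0,0,0.013,0,0,0],[0.03,0,0.013,0,0,0],[0.06,0,0.013,0,0,0],[0.08,0,0.013,0,0,0],[0.1,0,0.013,0,0,0],[0.12,0,0.013,0,0,0],[0.14,0,0.013,0,0,0],[0.16,0,0.013,0,0,0]]]'
python3 -m inch '[[[0.02,0,0,0,0,0],[0.04,0,0,0,0,0],[0.06,0,0,0,0,0],[0.08,0,0,0,0,0],[0.1,0,0,0,0,0],[0.12,0,0,0,0,0],[0.14,0,0,0,0,0],[0.16,0,0,0,0,0]]]'
python3 -m inch '[[[0.02,0,0,0,0,0],[0.04,0,0,0,0,0],[0.06,0,0,0,0,0],[0.08,0,0,0,0,0],[0.1,0,0,0,0,0],[0.1,0,0,0,0,0],[0.1,0,0,0,0,0]]]'
python3 - <<'E'
from h import *
for n,s in(("top",np.s_[110:230,90:190,::-1]),("scene",np.s_[140:280,310:430,::-1])):
    cv2.imwrite(f"pics/{n}4.png",cv2.resize(r.grab_frame(n)[s],None,fx=4,fy=4,interpolation=cv2.INTER_CUBIC))
a,b=[cv2.imread(f"pics/{n}4.png") for n in("top","scene")]
cv2.imwrite("pics/both4.png",np.hstack([cv2.resize(a,(320,480)),cv2.resize(b,(411,480))]))
E
```

```text
clock: 3.88
eef_pos: [492.0, 221.5, 36.5]
tcp_rot: [3.141, 0.001, 0.066]
contact_force: [-2.7, 1.2, 2.2]
opening: 0.0
grasp_force: 1.7
clock: 4.55
eef_pos: [524.7, 223.7, 36.6]
tcp_rot: [-3.142, -0.0, 0.066]
contact_force: [-1.7, 1.1, 0.0]
opening: -0.002
grasp_force: 0.9
clock: 5.13
eef_pos: [544.9, 225.1, 36.8]
tcp_rot: [-3.141, -0.001, 0.066]
contact_force: [0.7, -0.2, -0.1]
opening: -0.0
grasp_force: 0.0
```

View pics/scene4.png

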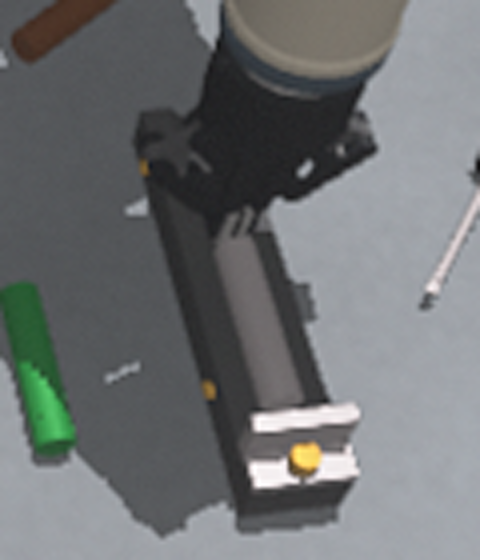

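The bar is moving in its groove and the fingers sit behind its end (240,225). Its far end is now partly hidden by the stop plate (300,415). I'll slow down and watch the force.

```bash
python3 -m inch '[[[0.01,0,0,0,0,0],[0.018,0,0,0,0,0],[0.026,0,0,0,0,0],[0.034,0,0,0,0,0],[0.042,0,0,0,0,0],[0.05,0,0,0,0,0],[0.05,0,0,0,0,0]]]'
python3 -m inch '[[[0.005,0,0,0,0,0],[0.01,0,0,0,0,0],[0.015,0,0,0,0,0],[0.015,0,0,0,0,0]]]'
```

```text
clock: 5.82
eef_pos: [554.6, 225.7, 36.7]
tcp_rot: [-3.142, -0.0, 0.066]
contact_force: [-1.7, -0.4, 1.0]
opening: -0.001
grasp_force: 0.8
clock: 6.15
eef_pos: [557.4, 225.9, 36.7]
tcp_rot: [-3.142, -0.0, 0.066]
contact_force: [-2.5, -0.6, 2.2]
opening: -0.001
grasp_force: 1.0
```

```bash
for i in 1 2 3; do python3 -m inch '[[[0.005,0,0,0,0,0],[0.01,0,0,0,0,0],[0.01,0,0,0,0,0]]]' | egrep 'eef|contact'; done
```

```text
eef_pos: [559.4, 226.0, 36.7]
contact_force: [-1.8, -0.5, 0.3]
eef_pos: [561.3, 226.2, 36.7]
contact_force: [-2.9, 0.7, 1.0]
eef_pos: [561.4, 226.1, 36.6]
contact_force: [-9.9, 0.6, 7.7]
```

```bash
python3 -m inch '[[[0.005,0,0,0,0,0],[0.005,0,0,0,0,0],[0.005,0,0,0,0,0]]]' | egrep 'eef|contact'
python3 -m inch '[[[-0.005,0,0,0,0,0],[-0.01,0,0,0,0,0],[-0.015,0,0,0,0,0],[-0.03,0,0,0,0,0],[-0.06,0,0,0,0,0],[-0.1,0,0,0,0,0],[-0.15,0,0,0,0,0],[-0.15,0,0,0,0,0]]]' | egrep 'eef|contact'
python3 -m inch '[[[0,0,-0.1,0,0,0],[0,0,-0.3,0,0,0],[-0.2,0,-0.5,0,0,0],[-0.4,0,-0.7,0,0,0],[-0.6,0,-0.7,0,0,0],[-0.8,0,-0.7,0,0,0],[-0.8,0,-0.7,0,0,0],[-0.8,0,-0.7,0,0,0]]]'
python3 - <<'E'
from h import *
a=cv2.resize(r.grab_frame("top")[110:242,100:200,::-1],None,fx=4.5,fy=4.5,interpolation=cv2.INTER_CUBIC)
cv2.imwrite("pics/top5.png",a)
cv2.imwrite("pics/scene5.png",cv2.resize(r.grab_frame("scene")[140:280,160:430,::-1],(800,415),interpolation=cv2.INTER_CUBIC))
E
```

```text
eef_pos: [561.4, 226.1, 36.5]
contact_force: [-12.4, 0.4, 10.6]
eef_pos: [531.6, 223.8, 36.4]
contact_force: [-0.4, -1.3, 0.2]
clock: 8.48
eef_pos: [370.3, 212.8, 177.1]
tcp_rot: [3.141, 0.001, 0.067]
contact_force: [-0.4, -0.7, 0.2]
opening: -0.004
grasp_force: 0.0
```

View pics/top5.png

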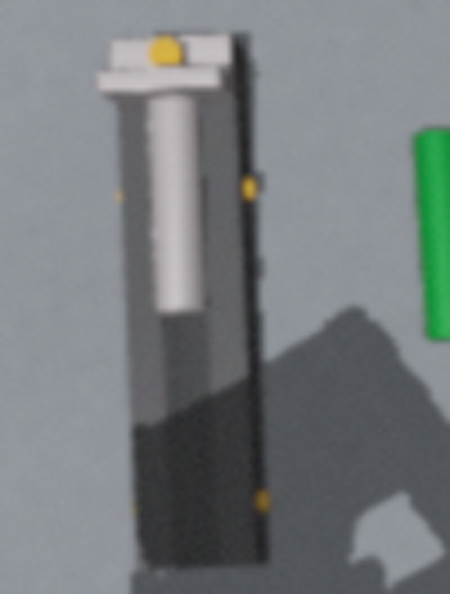

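View pics/scene5.png

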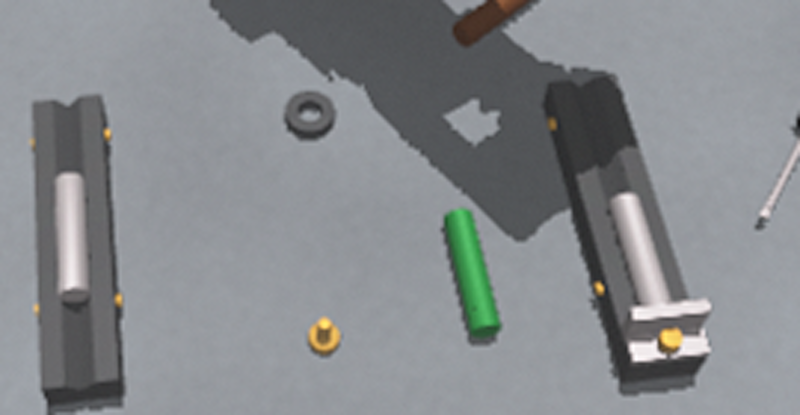

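The bar lies in its groove with its far end against the plate (crop (175,95)) and its near end at (179,312). That is about 78 mm of travel, which matches the measured gap. The other bar hasn't moved and the robot is clear.

```bash
python3 -c "
from rig import r
print(r.sign_off())"
```

```text
the job is handed in; nothing more can be done
None
```

I pushed the bar about 78 mm along its groove until it stalled firmly against the end stop. It is still down in the groove, the other bar was not disturbed, and the job was handed in at about 8.6 s with the arm clear.

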